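Seat an organ pipe in its jig and throw the toggle clamp

TASK

Slide the metal organ pipe along its channel into the hood until it presses with some 5 to 10 N on the stop hidden inside, hold it there for a moment, then push the clamp's upright black knob sideways until the lever goes over centre and the rubber pad grips the pipe. The pipe is thin and the lever springy, so push both by feel and never hard: keep below 16 N on the pipe and 20 N on the lever, let go of everything at the end, and leave the cone, the block and the jar alone.

Things in the scene. Friction and masses are not known exactly. Their poses are not given: they have to be found in the camera images.
- jig: Fixed plywood board 400 x 250 mm, 18 mm thick. Origin on the bench below the channel's middle line; x along the channel to the hood, y from channel to clamp. The board's middle is at y = 45 mm. Channel x = -60 to 100 mm, floor 24 mm above the bench. Fence at y = -20 to -34, 36 mm over the board; rail at y = 20 to 30, 22 mm over the board, broken at x = -20 to 30 for the pad.
- hood: Dark steel hood at the channel's far end, 70 mm long, 58 wide, 60 tall, mouth 46 mm wide. Origin mid-mouth on the board's top, x into the hood. Inside, a cork-faced stop on a spring (about 3 N/mm); its face lies 6 to 24 mm in from the mouth, differs each time, is not measured and must be felt.
- pipe: Loose straight metal tube, wooden stopper in its near end, both ends closed and flat; 200 mm long, 36 mm across, 170 to 350 g, on the channel floor with 2 mm play each side. Origin mid-length on its underside, 18 mm below its axis; x towards the hood. The near end, 100 mm back from the origin, sticks out of the channel by 20 mm or more, to be pushed with closed fingertips.
- pipe_mid (a point): Centre of the pipe (mid-length, on its axis, about 42 mm above the bench).
- pivot (a point): Point on the vertical axis of the lever's swing. Thrown anticlockwise from above, away from the channel, by 65 to 96 degrees from its start. Where it goes over centre differs by some 30 degrees from case to case and is not measured. Past centre it snaps on by itself, the push dropping to nothing, onto a solid stop 7 degrees past centre, and stays; let go before centre it swings back.
- knob (a point): Centre of the upright round black knob at the lever's end, 16 mm across, 32 mm tall, its foot 87 mm and top 119 mm above the bench, 85 mm from the pivot axis; x outwards along the lever. The push needed at the knob grows to 6 to 9 N about two thirds of the way to centre, then fades; the handle flexes about 1 mm per 11 N.
- jaw: The clamp's level plunger with sprung rubber pad (18 mm across), driven by the lever; y points away from the pipe, origin at the pad's resting face. Moves 10 to 15 mm towards the pipe as the lever is thrown, meeting it after 2 to 10 mm, before centre; it presses the pipe on the fence with 6 to 10 N.
- lever: The steel lever with its knob; origin on the pivot axis 69 mm above the bench, x along the lever to the knob. At the start it is within about 35 degrees of parallel to the channel, pointing to the hood's end; thrown, it points away from the channel.
- pad_face (a point): Middle of the pad's face, at the height of the pipe's axis.
- cone: Steel tuning cone standing on the board, 38 mm across at its foot, 85 mm tall; bystander. Origin under its foot.
- block: Wooden block 75 x 28 x 30 mm lying on the board beside the hood; bystander. Origin under its middle.
- jar: Small glass jar, 40 mm across, 50 mm tall, standing on the board; bystander. Origin under its foot.
There are look-alikes about, which are no part of the job. There is more than one size of the pipe; the job needs the middle-sized.

How it is judged:
On the way, in this order (a step that is already met when the one before it is completed fails the run):
1. the pipe is pressed on the stop inside the hood with more than 3 N, the clamp's pad still off it (contact force between hood and pipe above 3 N and contact force between jaw and pipe below 0.5 N), for 0.15 s.
2. the clamp's pad presses on the pipe with more than 4 N, nothing pushing the lever (contact force between jaw and pipe above 4 N and contact force between anything else and lever below 0.5 N), for 0.2 s.
At the end, for the whole second after the job is handed in: The lever stays thrown by itself and at rest, the pad presses on the pipe with more than 4 N, and the pipe lies at rest with its end still left in the hood where it was seated (at least 4 mm inside the mouth) (contact force between jaw and pipe above 4 N and x of pipe_mid in the frame of hood above -0.096 m and linear speed of pipe below 0.01 m/s and angular speed of lever below 0.1 rad/s); the robot touches nothing.
It fails at once if the pipe is pushed with more than 16 N (contact force between any of the fingers, the arm and pipe above 16 N).
It fails at once if the lever is pushed with more than 20 N (contact force between anything else and lever above 20 N).
It fails at once if the cone, the block or the jar is moved by more than 20 mm (distance of any of cone, block, jar from where it was at the start of the episode above 0.02 m).
It also fails if it takes over 72 s, if anything falls off the work surface, if the arm or the gripper's body presses on something with over 40 N, if the wrist force passes 120 N, or if a joint passes its speed limit or range.

ROBOT

A 7-joint arm with a two-finger parallel gripper is mounted at the origin on the work surface. World frame = base frame: x ahead of the robot, y to its left, z up, the work surface at z = 0. Lengths are in m, angles in rad, forces in N, time in s.
With the tool pointing down it reaches from about 0.4 to 0.85 m from the base axis. Payload 10.4 kg.
Tool frame: the origin (TCP) lies between the finger pads; the fingertips stand 19 mm ahead of it and the grasp point (between the pads) is the TCP; z points along the fingers, x is the direction in which the jaws open and shut, and the axes are right-handed (so a half turn about z gives the same grasp; the last joint's range is limited). The gripper opens to 87 mm and grips with 3 to 60 N. Pads are 19 mm wide; open, the fingers measure 117 mm over their backs; the gripper's body (75 mm by 190 mm) begins 51 mm behind the grasp point.
Start: joints at [1.189, 0.332, -0.065, 1.46, 0.022, 1.35, -0.088], TCP at [0.219, -0.585, 0.21] pointing down, gripper open.
Joint ranges: [-2.6, 2.6], [-0.5, 2.12], [-1.47, 1.34], [0.16, 2.42], [-1.27, 4.41], [0.06, 2.06], [-2.6, 2.6]. Speed limits (rad/s): [2.22, 2.22, 2.79, 2.79, 3.14, 3.14, 3.14].

INTERFACE

Orientations are given as a unit quaternion [x, y, z, w].
In Python, from bench import * gives the robot as it stands.
- The arm moves only by the tool step_arm, never from a script. Its argument "commands" is a list of rows, each a list of 6 numbers: the shift along the tool's x, y, z in m, then the turn, a rotation vector about the tool's x, y, z in rad. In form: [[tx, ty, tz, rx, ry, rz], ...]. A call has 1 to 12 rows; each row shifts and turns the commanded pose from where the row before left it, along the tool's axes as they then stand; what a row does not reach is not made up. A row lasts 1/10 s, in which the tool goes at most 50 mm and 8.59 degrees, less where a joint would pass 70% of its speed; a pose out of reach is approached as far as the arm can. A call with a gripper value outside its range is refused whole. "gripper" is the opening, from 0 (shut) to 1 (fully open), set as the call begins (left out, the last holds). The fingers move at their own pace and stop on an object; "grip_force" is the grip in N (left out, the last holds). Time passes only in rows, so rows that do not move let the fingers close. It gives the time, the measured TCP pose, the force and the opening at its end, in the units of the state.
- read_state(): the state, without advancing time (a new reading comes with each control period).
- camera(name): name is "scene" or "top" or "wrist"; returns the picture (400x640x3 uint8, red, green, blue); there is no depth.
- get_calibration(name): a dict with "fx", "fy", "cx", "cy" (pixels), "R" (3x3) and "t" (3): a world point X has camera coordinates R X + t. Camera axes: x right, y down, z forward; pixel columns grow to the right and rows downward; lengths in m; the calibration is good to about 2 mm. A picture is of the moment at which its call begins: read the wrist's pose just before it. get_calibration takes no time and is no camera call; for the wrist camera it gives the pose at the moment of the call.
- close_job(): hands the job in, once; it reports no verdict.
The state is a dict: "time": time; "joint_positions": joint angles; "joint_vel": joint speeds; "joint_torque": joint torques, N m; "ee_pos": TCP position; "eef_rot": TCP orientation; "ft_force": force on the tool from outside, world axes, zero at the start; "torque": the same for the moment, N m; "width": finger opening in m.
Only numpy, scipy, OpenCV 4.12 (cv2) and the standard library are available. Lean on these libraries where they do the work, as an engineer would, in place of code of your own. Each camera call takes 0.05 s, during which the arm holds its last target. There are 200 camera calls.

## Working session

There is one attempt and no reset: what is moved stays moved. The work goes in short steps, Python scripts to look and compute and a tool call to move; the robot and the scene stay as the last step left them, time stands still between calls to the robot, and variables do not carry over. Pictures are saved under pics/ and viewed, on a budget of 10 in all, crops included, one or two more only if the job needs it, and the job is handed in when it is done.

Besides the shell and the picture viewer there is one more tool, called after ">>>" as name(argument=value, ...) on one line, values as JSON. step_arm: Moves the arm, as the interface text tells. Its arguments: {"type":"object","properties":{"commands":{"type":"array","items":{"type":"array","items":{"type":"number"}}},"gripper":{"type":"number"},"grip_force":{"type":"number"}},"required":["commands"]}

```bash
mkdir -p pics; ls
python3 - <<'E'
from bench import *
import cv2,numpy as np
s=read_state();print({k:np.round(v,3) for k,v in s.items()})
for n in("scene","top"):
    im=camera(n);cv2.imwrite(f"pics/{n}0.png",im[:,:,::-1])
    c=get_calibration(n);print(n,{k:np.round(v,3).tolist() for k,v in c.items()})
E
```

```text
pics
{'time': np.float64(0.0), 'joint_positions': array([ 1.189,  0.333, -0.065,  1.461,  0.022,  1.35 , -0.088]), 'joint_vel': array([-0.   ,  0.001, -0.001, -0.   , -0.   ,  0.003, -0.001]), 'joint_torque': array([-1.0000e-03, -6.2325e+01,  2.4000e-02, -3.8989e+01, -6.2000e-02,
        4.0000e-02,  0.0000e+00]), 'ee_pos': array([ 0.219, -0.585,  0.209]), 'eef_rot': array([ 0.822, -0.57 , -0.001, -0.   ]), 'ft_force': array([-0.116,  0.538,  0.288]), 'torque': array([-0.019, -0.005,  0.021]), 'width': np.float64(0.087)}
scene {'fx': 400.417, 'fy': 400.417, 'cx': 313.133, 'cy': 197.826, 'R': [[0.084, 0.996, 0.019], [0.7, -0.045, -0.712], [-0.709, 0.073, -0.702]], 't': [-0.042, -0.246, 1.203]}
top {'fx': 379.824, 'fy': 379.824, 'cx': 321.181, 'cy': 203.784, 'R': [[0.023, -0.999, -0.035], [-0.997, -0.02, -0.074], [0.074, 0.037, -0.997]], 't': [-0.008, 0.406, 0.942]}
```

View pics/scene0.png

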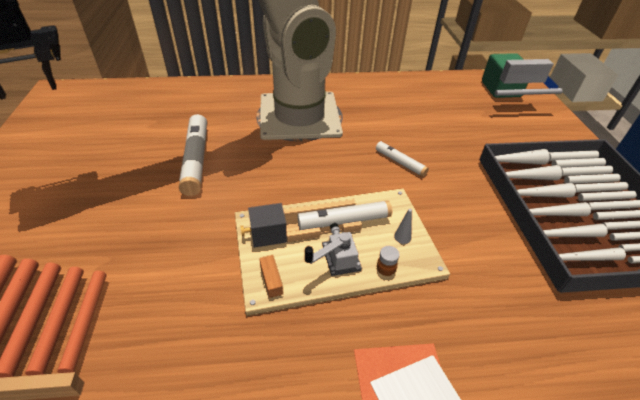

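View pics/top0.png

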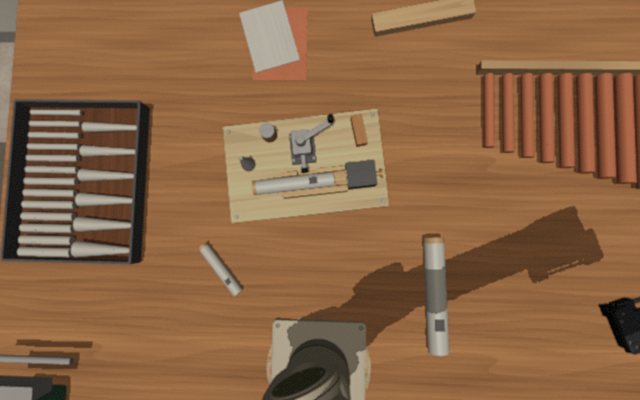

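Candidates for the pipe: one in the jig's channel (top 293,184; scene 345,215), a small one loose at (220,270), a large one at (436,295). The description (in the channel, middle size) chooses the first. I'll check this with close crops.

```bash
cat > h.py <<'E'
import numpy as np,cv2
from bench import *
def ray(n,p):
    c=get_calibration(n);R=np.array(c["R"]);t=np.array(c["t"])
    d=R.T@np.array([(p[0]-c["cx"])/c["fx"],(p[1]-c["cy"])/c["fy"],1]);return -R.T@t,d
def onz(n,p,z):
    o,d=ray(n,p);return o+d*(z-o[2])/d[2]
def proj(n,X):
    c=get_calibration(n);q=np.array(c["R"])@X+np.array(c["t"]);return np.array([c["cx"]+c["fx"]*q[0]/q[2],c["cy"]+c["fy"]*q[1]/q[2]])
E
python3 - <<'E'
from h import *
t=cv2.imread("pics/top0.png");s=cv2.imread("pics/scene0.png")
cv2.imwrite("pics/tc.png",cv2.resize(t[100:230,215:395],None,fx=4.4,fy=4.4,interpolation=cv2.INTER_CUBIC))
cv2.imwrite("pics/sc.png",cv2.resize(s[180:315,225:450],None,fx=3.5,fy=3.5,interpolation=cv2.INTER_CUBIC))
for p in[(224,127),(378,110),(388,206),(233,221)]:print(p,onz("top",p,.018).round(4))
for p in[(236,212),(403,193),(444,279),(247,306)]:print(p,onz("scene",p,.018).round(4))
E
```

```text
(224, 127) [0.599  0.2549 0.018 ]
(378, 110) [ 0.6481 -0.1389  0.018 ]
(388, 206) [ 0.4038 -0.1666  0.018 ]
(233, 221) [0.358  0.2219 0.018 ]
(236, 212) [ 0.4039 -0.1645  0.018 ]
(403, 193) [0.3678 0.2241 0.018 ]
(444, 279) [0.61  0.245 0.018]
(247, 306) [ 0.641  -0.1325  0.018 ]
```

View pics/tc.png

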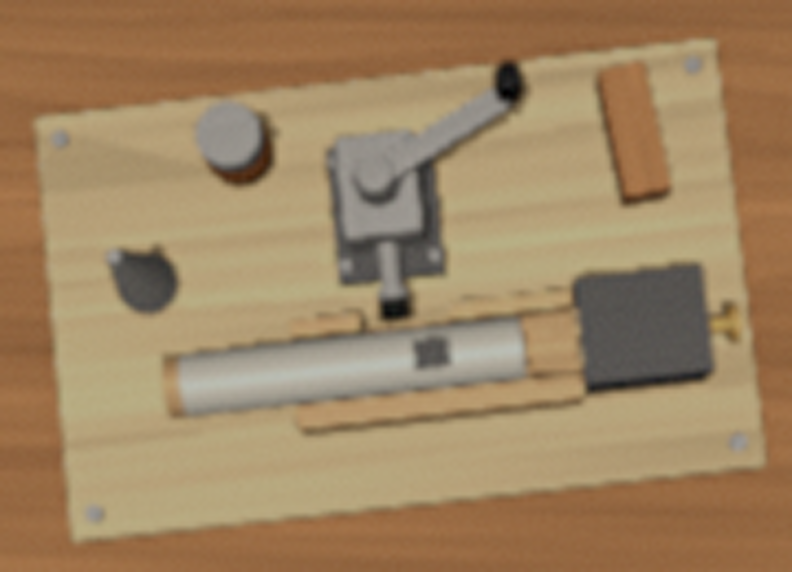

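View pics/sc.png

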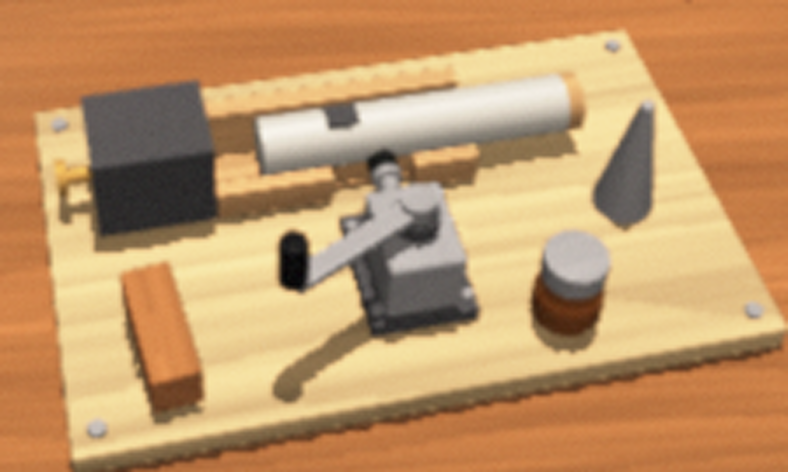

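```bash
cat >> h.py <<'E'
T=lambda x,y:(215+(x+.5)/4.4-.5,100+(y+.5)/4.4-.5)
S=lambda x,y:(225+(x+.5)/3.5-.5,180+(y+.5)/3.5-.5)
src=np.array([[-.2,.17],[.2,.17],[.2,-.08],[-.2,-.08]])
dst=np.array([(onz("top",T(*a),.018)[:2]+onz("scene",S(*b),.018)[:2])/2 for a,b in zip([(36,118),(715,41),(765,465),(73,541)],[(785,335),(75,466),(38,113),(627,33)])])
a=src-src.mean(0);b=dst-dst.mean(0);th=np.arctan2((a[:,0]*b[:,1]-a[:,1]*b[:,0]).sum(),(a*b).sum())
Rj=np.array([[np.cos(th),-np.sin(th)],[np.sin(th),np.cos(th)]]);oj=dst.mean(0)-Rj@src.mean(0)
w2j=lambda X:np.r_[Rj.T@(np.array(X)[:2]-oj),X[2]]
j2w=lambda X:np.r_[Rj@np.array(X)[:2]+oj,X[2]]
def tri(p,q):
    o1,d1=ray("top",p);o2,d2=ray("scene",q)
    k=np.linalg.lstsq(np.c_[d1,-d2],o2-o1,rcond=None)[0];A=o1+k[0]*d1;B=o2+k[1]*d2
    return (A+B)/2,np.linalg.norm(A-B)
E
python3 - <<'E'
from h import *
print("th",np.degrees(th),"o",oj.round(4)); print((dst-(src@Rj.T+oj)).round(4))
for n,p in dict(tTL=(36,118),tTR=(715,41),tBR=(765,465),tBL=(73,541)).items():print(n,w2j(onz("top",T(*p),.018)).round(4))
for n,p in dict(sA=(785,335),sB=(75,466),sC=(38,113),sD=(627,33)).items():print(n,w2j(onz("scene",S(*p),.018)).round(4))
for n,p,z in[("near top edge axis",(165,386),.042),("far",(525,348),.060),("hood mouth top near",(588,388),.078),("mouth top far",(577,280),.078),("hood farR",(700,265),.078),("hood farRlow",(712,373),.078),("knobtop",(508,74),.119),("pivot",(378,178),.09),("pad",(396,305),.042),("cone tip",(113,256),.103)]:
    print(n,w2j(onz("top",T(*p),z)).round(4))
for n,p,z in[("knobtop",(293,240),.119),("knobfoot",(292,283),.087),("near stopper up",(575,75),.06),("far up",(258,118),.06),("hood mouth top",(199,86),.078),("hoodmouth top b",(212,147),.078),("conetip",(648,104),.103),("pivot",(420,205),.09)]:
    print("S",n,w2j(onz("scene",S(*p),z)).round(4))
k,e=tri(T(508,74),S(293,240));print("knob tri",k.round(4),w2j(k).round(4),e)
E
```

```text
th -82.72414108346685 o [0.4586 0.0402]
[[-0.0005 -0.0024]
 [ 0.0001  0.0015]
 [ 0.      0.0016]
 [ 0.0003 -0.0007]]
tTL [-0.1982  0.1683  0.018 ]
tTR [0.1998 0.1683 0.018 ]
tBR [ 0.1996 -0.079   0.018 ]
tBL [-0.1978 -0.0803  0.018 ]
sA [-0.1972  0.1702  0.018 ]
sB [0.1973 0.1723 0.018 ]
sC [ 0.1972 -0.0806  0.018 ]
sD [-0.2007 -0.0793  0.018 ]
near top edge axis [-0.132  -0.0004  0.042 ]
far [ 0.0709 -0.0036  0.06  ]
hood mouth top near [ 0.1019 -0.0312  0.078 ]
mouth top far [0.1024 0.0275 0.078 ]
hood farR [0.1688 0.0283 0.078 ]
hood farRlow [ 0.1685 -0.0303  0.078 ]
knobtop [0.0766 0.1315 0.119 ]
pivot [0.0022 0.0919 0.09  ]
pad [0.0019 0.031  0.042 ]
cone tip [-0.1407  0.0628  0.103 ]
S knobtop [0.0757 0.1289 0.119 ]
S knobfoot [0.0764 0.1313 0.087 ]
S near stopper up [-0.1312 -0.0088  0.06  ]
S far up [ 0.0677 -0.0106  0.06  ]
S hood mouth top [ 0.1001 -0.0261  0.078 ]
S hoodmouth top b [0.1004 0.0231 0.078 ]
S conetip [-0.1427  0.0607  0.103 ]
S pivot [-0.0007  0.0966  0.09  ]
knob tri [ 0.598  -0.019   0.1215] [0.0764 0.1307 0.1215] 0.000473848429976888
```

The crops confirm the pipe: it lies in the channel, 36 mm across, with wooden stopper at tc (165,386) and far end at (525,348). The hood mouth is at tc (580,335), the knob top at (508,74), the pivot at (378,178) and the pad at (396,305). In the jig frame that gives a near end of x=-0.131, a far end of 0.069 (200 mm long, as specified), a mouth at 0.101 and a knob-to-pivot distance of about 84 mm, all in agreement with the sizes given. The stop should therefore be met after 37 to 55 mm of travel.

```bash
cat >> h.py <<'E'
from scipy.spatial.transform import Rotation as Ro
def st(jx=None,jy=None,z=None,yawj=None):
    s=read_state();p=s["ee_pos"];R=Ro.from_quat(s["eef_rot"]).as_matrix()
    print("t%.2f"%s["time"],"world",p.round(4),"jig",w2j(p).round(4),"yaw_j",round(np.degrees(np.arctan2(R[1,0],R[0,0])-th),2),"tilt",R[:,2].round(3),"Fjig",(Rj.T@s["ft_force"][:2]).round(2),s["ft_force"][2].round(2),"w",round(float(s["width"]),4),"q",s["joint_positions"].round(2))
    if jx is not None:
        d=j2w((jx,jy,z))-p;print("tool shift",(R.T@d).round(4),"dist",np.linalg.norm(d).round(4))
    if yawj is not None:print("turn rz",-(np.radians(yawj)-(np.arctan2(R[1,0],R[0,0])-th)))
E
python3 - <<'E'
from h import *
st(-.172,0,.12,0)
print("waypoint jig", w2j((.5,-.25,.21)))
st(*w2j((.5,-.25,.21)))
E
```

```text
t0.10 world [ 0.2193 -0.5849  0.2089] jig [ 0.5898 -0.3166  0.2089] yaw_j 13.28 tilt [-0.001  0.001 -1.   ] Fjig [ 0.08 -0.42] 0.52 w 0.0869 q [ 1.19  0.33 -0.06  1.46  0.02  1.35 -0.09]
tool shift [-0.6686 -0.4831  0.0897] dist 0.8297
turn rz 0.23180357450124367
waypoint jig [0.29312693 0.00427376 0.21      ]
t0.10 world [ 0.2193 -0.5849  0.2089] jig [ 0.5898 -0.3166  0.2089] yaw_j 13.28 tilt [-0.001  0.001 -1.   ] Fjig [ 0.08 -0.42] 0.52 w 0.0869 q [ 1.19  0.33 -0.06  1.46  0.02  1.35 -0.09]
tool shift [-0.215  -0.3804 -0.0008] dist 0.437
```

>>> step_arm(commands=[[0,0,0,0,0,0.116],[0,0,0,0,0,0.116],[-0.03,-0.032,0,0,0,0],[-0.03,-0.032,0,0,0,0],[-0.03,-0.032,0,0,0,0],[-0.03,-0.032,0,0,0,0],[-0.03,-0.032,0,0,0,0],[-0.03,-0.032,0,0,0,0],[-0.03,-0.032,0,0,0,0],[-0.03,-0.032,0,0,0,0],[-0.03,-0.032,0,0,0,0],[-0.03,-0.032,0,0,0,0]], gripper=0, grip_force=40)

```text
time: 1.3
ee_pos: [0.4996, -0.2456, 0.2095]
eef_rot: [0.75, -0.661, -0.0, 0.0]
ft_force: [0.7, -0.7, -0.5]
width: 0.003
```

```bash
python3 -c "
from h import *
st(-.172,0,.15,0)"
```

```text
t1.30 world [ 0.4996 -0.2456  0.2095] jig [0.2887 0.0045 0.2095] yaw_j -0.02 tilt [-0. -0. -1.] Fjig [0.82 0.59] -0.46 w 0.003 q [ 0.66  0.2  -0.33  1.63  0.07  1.32 -1.12]
tool shift [-0.4607  0.0047  0.0595] dist 0.4646
turn rz -0.0004191819992716006
```

>>> step_arm(commands=[[-0.042,0,0,0,0,0],[-0.042,0,0,0,0,0],[-0.042,0,0,0,0,0],[-0.042,0,0,0,0,0],[-0.042,0,0,0,0,0],[-0.042,0.001,0.01,0,0,0],[-0.042,0.001,0.01,0,0,0],[-0.042,0.001,0.01,0,0,0],[-0.042,0.001,0.01,0,0,0],[-0.042,0.001,0.01,0,0,0],[-0.036,0,0.01,0,0,0],[0,0,0,0,0,0]])

```text
time: 2.5
ee_pos: [0.4339, 0.2093, 0.1485]
eef_rot: [0.753, -0.658, -0.001, 0.0]
ft_force: [1.2, -0.4, 0.6]
width: 0.0006
```

Run:
```python
from h import *
st(-.172,0,.054,0)
im=camera("wrist")[:,:,::-1];cv2.imwrite("pics/w1.png",im)
for n,X in dict(near=(-.131,0,.060),tip=(-.172,0,.131)).items():print(n,proj("wrist",j2w(X)).round(0))
```

```text
t2.50 world [0.4339 0.2093 0.1485] jig [-0.1709 -0.0031  0.1485] yaw_j 0.4 tilt [-0.002  0.001 -1.   ] Fjig [0.5 1.1] 0.62 w 0.0006 q [ 0.18  0.13 -0.76  1.87  0.09  1.18 -2.05]
tool shift [-0.0009 -0.0033  0.0945] dist 0.0946
turn rz 0.006929392691798819
near [364. 190.]
tip [313. 219.]
```

View pics/w1.png

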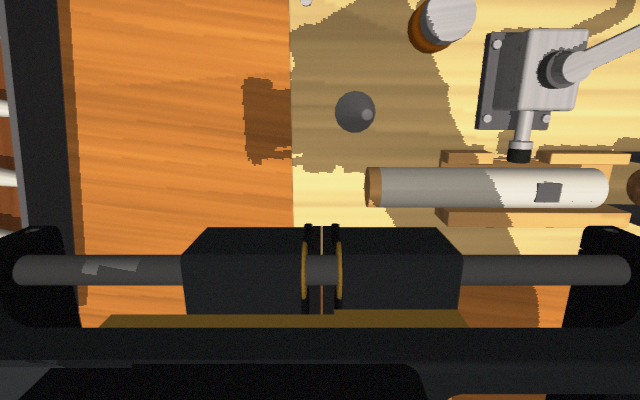

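The wrist view shows the stopper's end at (367,187), predicted (364,190), which is within 2 mm. The closed fingers stand clear before it at (321,270), and the cone is at (355,110), well to the side. I'll go down next.

>>> step_arm(commands=[[0,-0.003,0.02,0,0,0.007],[0,0,0.03,0,0,0],[0,0,0.03,0,0,0],[0,0,0.014,0,0,0],[0,0,0,0,0,0],[0,0,0,0,0,0]])

```text
time: 3.15
ee_pos: [0.4399, 0.2049, 0.0566]
eef_rot: [0.748, -0.664, 0.0, -0.0]
ft_force: [-0.1, 0.5, 0.5]
width: 0.0002
```

```bash
python3 -c "
from h import *
st(-.172,0,.054,0)"
```

```text
t3.15 world [0.4399 0.2049 0.0566] jig [-0.1657  0.0023  0.0566] yaw_j -0.44 tilt [ 0.001  0.    -1.   ] Fjig [-0.51 -0.05] 0.52 w 0.0002 q [ 0.14  0.26 -0.73  1.96  0.2   0.99 -2.14]
tool shift [-0.0063  0.0024  0.0026] dist 0.0072
turn rz -0.007621293253004424
```

>>> step_arm(commands=[[0.003,0.002,0.002,0,0,-0.007],[0.003,0,0,0,0,0],[0.003,0,0,0,0,0],[0,0,0,0,0,0],[0,0,0,0,0,0]])

```text
time: 3.65
ee_pos: [0.4387, 0.1956, 0.0539]
eef_rot: [0.75, -0.661, 0.0, -0.0]
ft_force: [-0.4, -0.9, -0.4]
width: 0.0
```

```bash
python3 -c "
from h import *
st(-.172,0,.054,0)"
```

```text
t3.65 world [0.4387 0.1956 0.0539] jig [-1.567e-01 -1.000e-04  5.390e-02] yaw_j -0.03 tilt [ 0. -0. -1.] Fjig [ 0.84 -0.52] -0.42 w 0.0 q [ 0.15  0.25 -0.73  1.98  0.2   0.99 -2.12]
tool shift [-0.0153 -0.0001 -0.0001] dist 0.0153
turn rz -0.0005439284344008755
```

>>> step_arm(commands=[[0.002,0,0,0,0,0],[0.002,0,0,0,0,0],[0.002,0,0,0,0,0],[0.002,0,0,0,0,0],[0.002,0,0,0,0,0],[0.002,0,0,0,0,0],[0.002,0,0,0,0,0],[0.002,0,0,0,0,0],[0.002,0,0,0,0,0],[0.002,0,0,0,0,0],[0.002,0,0,0,0,0],[0.002,0,0,0,0,0]])

```text
time: 4.85
ee_pos: [0.4415, 0.1718, 0.0536]
eef_rot: [0.75, -0.661, 0.0, 0.0]
ft_force: [0.3, -0.7, 0.1]
width: 0.0006
```

>>> step_arm(commands=[[0.002,0,0,0,0,0],[0.002,0,0,0,0,0],[0.002,0,0,0,0,0],[0.002,0,0,0,0,0],[0.002,0,0,0,0,0],[0.002,0,0,0,0,0],[0.002,0,0,0,0,0],[0.002,0,0,0,0,0]])

```text
time: 5.65
ee_pos: [0.4435, 0.1559, 0.0536]
eef_rot: [0.75, -0.661, 0.0, 0.0]
ft_force: [-0.5, -0.4, 1.1]
width: 0.0004
```

Run:
```python
from h import *
st()
im=camera("wrist")[:,:,::-1];cv2.imwrite("pics/w2.png",im[60:320,150:550])
```

```text
t5.65 world [0.4435 0.1559 0.0536] jig [-0.1166 -0.0003  0.0536] yaw_j -0.01 tilt [ 0. -0. -1.] Fjig [ 0.36 -0.52] 1.09 w 0.0004 q [ 0.22  0.22 -0.71  2.    0.17  0.98 -2.02]
```

View pics/w2.png

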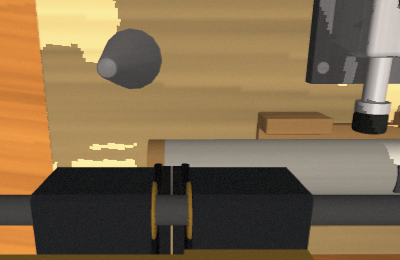

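Run:
```python
from h import *
for p in[(298,203),(298,225)]:
  for z in(.05,.058):print(p,z,w2j(onz("wrist",p,z)).round(4))
for X in[(-.1166,0,.0346),(-.1166+.015,0,.0536),(-.12,.018,.042)]:print(proj("wrist",j2w(X)).round())
t=camera("top");cv2.imwrite("pics/t2.png",t[:,:,::-1])
h=cv2.cvtColor(t[:,:,::-1].copy(),cv2.COLOR_BGR2HSV)
# pipe pale pixels along the axis
d=[(x,h[tuple(np.round(proj("top",j2w((x,0,.06)))).astype(int)[::-1])]) for x in np.arange(-.06,.11,.004)]
print([(round(float(x),3),v.tolist()) for x,v in d if x>.04])
```

```text
(298, 203) 0.05 [-0.1283  0.0167  0.05  ]
(298, 203) 0.058 [-0.1277  0.0192  0.058 ]
(298, 225) 0.05 [-0.1286  0.0032  0.05  ]
(298, 225) 0.058 [-0.1279  0.0063  0.058 ]
[319. 221.]
[344. 232.]
[313. 197.]
[(0.04, [28, 18, 186]), (0.044, [25, 24, 182]), (0.048, [22, 25, 184]), (0.052, [23, 23, 186]), (0.056, [28, 19, 185]), (0.06, [28, 19, 186]), (0.064, [35, 18, 188]), (0.068, [20, 32, 166]), (0.072, [16, 89, 157]), (0.076, [17, 106, 183]), (0.08, [16, 105, 182]), (0.084, [17, 104, 182]), (0.088, [17, 106, 180]), (0.092, [17, 104, 181]), (0.096, [17, 103, 183]), (0.1, [18, 93, 145]), (0.104, [18, 44, 99]), (0.108, [15, 17, 89])]
```

The pipe has not moved, although the tool has gone past its near end without any force. I'll look from the side before doing more.

Run:
```python
from h import *
s=camera("scene")[:,:,::-1];t=cv2.imread("pics/t2.png")
a=cv2.resize(s[150:300,270:470],None,fx=3,fy=3,interpolation=cv2.INTER_CUBIC)
cv2.imwrite("pics/s3.png",a)
for X in[(-.1166,0,.0346),(-.1166,0,.0536),(-.131,0,.06)]:print(((proj("scene",j2w(X))-[270,150])*3).round())
```

```text
[337. 189.]
[340. 171.]
[361. 162.]
```

View pics/s3.png

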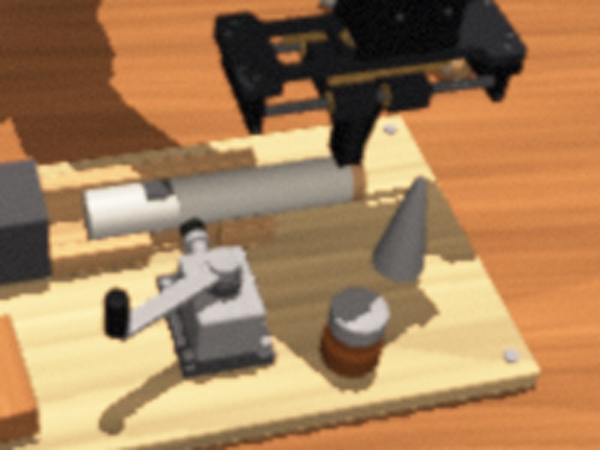

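Run:
```python
from h import *
for q in[(348,165),(334,163),(362,163)]:
    p=(270+(q[0]+.5)/3-.5,150+(q[1]+.5)/3-.5)
    o,d=ray("scene",p)
    for z in(.035,.05,.06,.07,.08):
        X=o+d*(z-o[2])/d[2];print(q,w2j(X).round(4))
c=get_calibration("wrist");s=read_state();R=Ro.from_quat(s["eef_rot"]).as_matrix()
print("cam in tool",(R.T@(-np.array(c["R"]).T@np.array(c["t"])-s["ee_pos"])).round(4), (np.array(c["R"])@R).round(3),c["fx"])
print(s["ft_force"].round(2),s["joint_torque"].round(1))
```

```text
(348, 165) [-0.1324 -0.0225  0.035 ]
(348, 165) [-0.1253 -0.0089  0.05  ]
(348, 165) [-0.1205  0.0002  0.06  ]
(348, 165) [-0.1158  0.0093  0.07  ]
(348, 165) [-0.111   0.0183  0.08  ]
(334, 163) [-0.1228 -0.0265  0.035 ]
(334, 163) [-0.1159 -0.0128  0.05  ]
(334, 163) [-0.1113 -0.0036  0.06  ]
(334, 163) [-0.1067  0.0055  0.07  ]
(334, 163) [-0.1021  0.0146  0.08  ]
(362, 163) [-0.1434 -0.0225  0.035 ]
(362, 163) [-0.136  -0.0088  0.05  ]
(362, 163) [-0.1311  0.0002  0.06  ]
(362, 163) [-0.1262  0.0093  0.07  ]
(362, 163) [-0.1212  0.0184  0.08  ]
cam in tool [ 0.0015 -0.0711 -0.1757] [[ 1.     0.001  0.   ]
 [-0.001  0.965 -0.261]
 [-0.     0.261  0.965]] 324.63253534063347
[0.14 0.72 0.76] [  0.2 -40.7  -4.6 -32.7   0.   -0.1   0. ]
```

The side view shows the closed fingertip at crop (348,165) passing just over the pipe's top edge: the ray gives z≈0.07 at y=+9.5 mm and x=-0.116, the TCP's own x. So the tip sits about 14 mm behind the reported TCP, not 19 mm ahead. The wrist view agrees. I'll back off and find the real tip height by a light touch on the board, well behind the pipe.

>>> step_arm(commands=[[-0.014,0,0,0,0,0],[-0.014,0,0,0,0,0],[-0.014,0,0,0,0,0],[-0.014,0,0,0,0,0],[0,0,0.007,0,0,0],[0,0,0.007,0,0,0],[0,0,0.002,0,0,0],[0,0,0,0,0,0]])

```text
time: 6.6
ee_pos: [0.4362, 0.2107, 0.0369]
eef_rot: [0.75, -0.661, -0.0, 0.001]
ft_force: [0.7, 0.1, 0.4]
width: 0.0004
```

Run:
```python
from h import *
st()
```

```text
t6.60 world [0.4362 0.2107 0.0369] jig [-0.1719 -0.0007  0.0369] yaw_j -0.07 tilt [-0.001 -0.001 -1.   ] Fjig [-0.03  0.73] 0.43 w 0.0004 q [ 0.11  0.29 -0.73  1.98  0.23  0.96 -2.17]
```

>>> step_arm(commands=[[0,0,0.001,0,0,0],[0,0,0.001,0,0,0],[0,0,0.001,0,0,0],[0,0,0.001,0,0,0],[0,0,0,0,0,0]])

```text
time: 7.1
ee_pos: [0.4364, 0.2116, 0.0335]
eef_rot: [0.75, -0.661, 0.0, 0.0]
ft_force: [-0.2, 0.4, -0.1]
width: 0.0003
```

Run:
```python
from h import *
st()
s=camera("scene")[:,:,::-1]
cv2.imwrite("pics/s4.png",cv2.resize(s[140:260,330:480],None,fx=4,fy=4,interpolation=cv2.INTER_CUBIC))
for X in[(-.172,.0095,.018),(-.172,.0095,.033),(-.172,.0095,.048)]:print(((proj("scene",j2w(X))-[330,140])*4).round())
```

```text
t7.10 world [0.4364 0.2116 0.0335] jig [-0.1728 -0.0004  0.0335] yaw_j -0.01 tilt [-0. -0. -1.] Fjig [-0.47 -0.18] -0.06 w 0.0003 q [ 0.11  0.29 -0.73  1.98  0.24  0.95 -2.18]
[305. 311.]
[310. 292.]
[315. 273.]
```

View pics/s4.png

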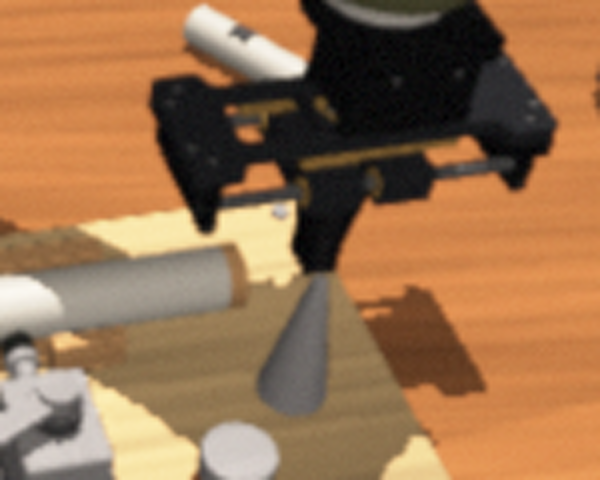

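The fingertip is at crop (318,272), which fits z=0.048 with the TCP at 0.0335, so the tip is 14.5 mm behind the reported TCP. That matches the first estimate, and there is no force. I'll use this offset: TCP 0.0215 puts the tip at 0.036.

>>> step_arm(commands=[[0,0,0.003,0,0,0],[0,0,0.003,0,0,0],[0,0,0.003,0,0,0],[0,0,0.003,0,0,0],[0,0,0,0,0,0],[0.006,0,0,0,0,0],[0.006,0,0,0,0,0],[0.003,0,0,0,0,0],[0.002,0,0,0,0,0]])

```text
time: 8.05
ee_pos: [0.4388, 0.1941, 0.0217]
eef_rot: [0.75, -0.661, 0.0, -0.0]
ft_force: [-0.0, -0.1, 0.4]
width: 0.0007
```

>>> step_arm(commands=[[0.002,0,0,0,0,0],[0.002,0,0,0,0,0],[0.002,0,0,0,0,0],[0.002,0,0,0,0,0],[0.002,0,0,0,0,0],[0.002,0,0,0,0,0],[0.002,0,0,0,0,0],[0.002,0,0,0,0,0],[0.002,0,0,0,0,0],[0.002,0,0,0,0,0],[0.002,0,0,0,0,0]])

```text
time: 9.15
ee_pos: [0.4414, 0.1729, 0.0216]
eef_rot: [0.751, -0.661, 0.0, -0.0]
ft_force: [-0.7, 1.4, -0.9]
width: 0.0006
```

Run:
```python
from h import *
st()
def far():
    t=camera("top")[:,:,::-1].copy();h=cv2.cvtColor(t,cv2.COLOR_BGR2HSV)
    xs=np.arange(.03,.105,.001);v=[cv2.remap(h[:,:,1].astype(np.float32),*[np.float32([[c]]) for c in proj("top",j2w((x,0,.06)))],cv2.INTER_LINEAR)[0,0] for x in xs]
    return xs[np.argmax(np.array(v)>55)]
print("pipe far end x (top view)",far())
```

```text
t9.15 world [0.4414 0.1729 0.0216] jig [-0.1338 -0.0003  0.0216] yaw_j -0.0 tilt [ 0.  0. -1.] Fjig [-1.46 -0.56] -0.89 w 0.0006 q [ 0.18  0.29 -0.71  2.02  0.23  0.92 -2.1 ]
pipe far end x (top view) 0.07800000000000004
```

>>> step_arm(commands=[[0.002,0,0,0,0,0],[0.002,0,0,0,0,0],[0.002,0,0,0,0,0],[0.002,0,0,0,0,0],[0.002,0,0,0,0,0],[0.002,0,0,0,0,0],[0.002,0,0,0,0,0],[0.002,0,0,0,0,0],[0.002,0,0,0,0,0],[0.002,0,0,0,0,0],[0.002,0,0,0,0,0]])

```text
time: 10.3
ee_pos: [0.4442, 0.151, 0.0216]
eef_rot: [0.75, -0.661, 0.0, 0.0]
ft_force: [-0.8, 1.5, -0.2]
width: 0.0001
```

>>> step_arm(commands=[[0.001,0,0,0,0,0],[0.001,0,0,0,0,0],[0.001,0,0,0,0,0],[0,0,0,0,0,0]])

```text
time: 10.7
ee_pos: [0.4446, 0.148, 0.0216]
eef_rot: [0.75, -0.661, 0.0, 0.0]
ft_force: [1.0, 1.1, -0.2]
width: 0.0002
```

Run:
```python
from h import *
st()
```

```text
t10.70 world [0.4446 0.148  0.0216] jig [-0.1087 -0.0003  0.0216] yaw_j -0.02 tilt [ 0. -0. -1.] Fjig [-0.98  1.09] -0.21 w 0.0002 q [ 0.22  0.27 -0.7   2.03  0.22  0.91 -2.04]
```

>>> step_arm(commands=[[0.001,0,0,0,0,0],[0.001,0,0,0,0,0],[0.001,0,0,0,0,0]])

```text
time: 11.0
ee_pos: [0.4449, 0.1451, 0.0216]
eef_rot: [0.751, -0.661, 0.0, -0.0]
ft_force: [0.6, 1.6, 0.0]
width: 0.0006
```

>>> step_arm(commands=[[0.001,0,0,0,0,0],[0.001,0,0,0,0,0]])

```text
time: 11.2
ee_pos: [0.4452, 0.1431, 0.0216]
eef_rot: [0.75, -0.661, 0.0, 0.0]
ft_force: [0.0, 2.3, -0.1]
width: 0.0005
```

>>> step_arm(commands=[[0.001,0,0,0,0,0],[0.001,0,0,0,0,0]])

```text
time: 11.4
ee_pos: [0.4455, 0.1411, 0.0216]
eef_rot: [0.75, -0.661, 0.0, 0.0]
ft_force: [-0.4, 0.8, -0.2]
width: 0.0002
```

>>> step_arm(commands=[[0.001,0,0,0,0,0],[0.001,0,0,0,0,0]])

```text
time: 11.6
ee_pos: [0.4457, 0.1391, 0.0216]
eef_rot: [0.75, -0.661, 0.0, 0.0]
ft_force: [-0.1, 1.2, -0.1]
width: 0.0003
```

>>> step_arm(commands=[[0.001,0,0,0,0,0],[0.001,0,0,0,0,0]])

```text
time: 11.8
ee_pos: [0.4459, 0.1371, 0.0216]
eef_rot: [0.75, -0.661, 0.0, 0.0]
ft_force: [-0.3, 1.3, 0.2]
width: 0.0006
```

>>> step_arm(commands=[[0.001,0,0,0,0,0],[0.001,0,0,0,0,0]])

```text
time: 12.0
ee_pos: [0.4462, 0.1351, 0.0216]
eef_rot: [0.75, -0.661, 0.0, 0.0]
ft_force: [0.0, 1.7, -0.5]
width: 0.0002
```

>>> step_arm(commands=[[0.001,0,0,0,0,0],[0.001,0,0,0,0,0]])

```text
time: 12.2
ee_pos: [0.4465, 0.1332, 0.0216]
eef_rot: [0.75, -0.661, 0.0, -0.0]
ft_force: [0.5, 1.7, -0.4]
width: 0.0001
```

>>> step_arm(commands=[[0.001,0,0,0,0,0],[0.001,0,0,0,0,0]])

```text
time: 12.4
ee_pos: [0.4467, 0.1317, 0.0217]
eef_rot: [0.751, -0.661, -0.0, -0.0]
ft_force: [0.2, 5.0, -1.0]
width: 0.0003
```

>>> step_arm(commands=[[0.001,0,0,0,0,0],[0,0,0,0,0,0]])

```text
time: 12.6
ee_pos: [0.4468, 0.131, 0.0217]
eef_rot: [0.751, -0.661, -0.0, -0.0]
ft_force: [-1.4, 5.8, -0.2]
width: 0.0004
```

>>> step_arm(commands=[[0.001,0,0,0,0,0],[0.0005,0,0,0,0,0],[0,0,0,0,0,0],[0,0,0,0,0,0]])

```text
time: 13.0
ee_pos: [0.4469, 0.1302, 0.0218]
eef_rot: [0.751, -0.66, -0.0, -0.001]
ft_force: [-1.6, 8.1, 1.0]
width: 0.0008
```

Run:
```python
from h import *
st()
```

```text
t13.00 world [0.4469 0.1302 0.0218] jig [-0.0908 -0.0002  0.0218] yaw_j 0.05 tilt [ 0.     0.002 -1.   ] Fjig [-8.23 -0.6 ] 0.97 w 0.0008 q [ 0.25  0.26 -0.69  2.04  0.21  0.91 -1.99]
```

>>> step_arm(commands=[[0,0,0,0,0,0],[0,0,0,0,0,0],[0,0,0,0,0,0]])

```text
time: 13.3
ee_pos: [0.4469, 0.1303, 0.0218]
eef_rot: [0.751, -0.66, -0.0, -0.001]
ft_force: [-0.8, 7.7, -0.3]
width: 0.0003
```

>>> step_arm(commands=[[-0.001,0,0,0,0,0],[-0.001,0,0,0,0,0],[-0.001,0,0,0,0,0],[-0.002,0,0,0,0,0],[-0.003,0,0,0,0,0],[-0.008,0,0,0,0,0],[-0.015,0,0,0,0,0],[0,0,-0.03,0,0,0],[0,0,-0.04,0,0,0],[0,0,-0.04,0,0,0],[0,0,-0.03,0,0,0]])

```text
time: 14.4
ee_pos: [0.4433, 0.1603, 0.1641]
eef_rot: [0.751, -0.661, 0.001, -0.001]
ft_force: [0.4, 0.5, -0.8]
width: 0.0003
```

```bash
cat >> h.py <<'E'
pv=np.array([.0005,.093])
def kn(im):
    # knob top and foot centroids from the dark blob near the predicted place in the scene view
    pass
E
python3 - <<'E'
from h import *
k=np.array([.0764,.1310]);
# pivot estimate: 85 mm from the knob along the lever direction seen
for p in[np.array([.0022,.0919]),np.array([-.0007,.0966])]:print(np.linalg.norm(k-p),np.degrees(np.arctan2(*(k-p)[::-1])))
t=camera("top");cv2.imwrite("pics/t5.png",t[:,:,::-1])
o=k-.085*np.array([np.cos(np.radians(26)),np.sin(np.radians(26))]);print("pivot",o)
ang=np.arctan2(*(k-o)[::-1]);n=np.array([-np.sin(ang),np.cos(ang)])
s=k-n*.040;print("start TCP jig",s,"push dir deg",np.degrees(ang)+90)
st(s[0],s[1],.14,np.degrees(ang))
E
```

```text
0.08387162809913733 27.787175761693312
0.08442612155014584 24.045176752909576
pivot [2.50606457e-06 9.37384525e-02]
start TCP jig [0.09393485 0.09504824] push dir deg 116.0
t14.45 world [0.4453 0.1611 0.1682] jig [-0.1216  0.0021  0.1682] yaw_j 0.03 tilt [ 0.007  0.001 -1.   ] Fjig [-0.07  2.15] 3.93 w 0.0004 q [ 0.28  0.07 -0.74  1.88  0.05  1.21 -1.92]
tool shift [ 0.2156 -0.0926  0.0288] dist 0.2364
turn rz -0.4533091997766788
```

>>> step_arm(commands=[[0.036,-0.0155,0,0,0,0],[0.036,-0.0155,0,0,0,0],[0.036,-0.0155,0,0,0,0],[0.036,-0.0155,0,0,0,0],[0.036,-0.0155,0,0,0,0],[0.0355,-0.0155,0,0,0,0],[0,0,0,0,0,-0.113],[0,0,0,0,0,-0.113],[0,0,0,0,0,-0.113],[0,0,0,0,0,-0.113],[0,0,0,0,0,0],[0,0,0,0,0,0]])

```text
time: 15.65
ee_pos: [0.5625, -0.0423, 0.1614]
eef_rot: [0.879, -0.477, -0.0, 0.0]
ft_force: [0.3, 0.6, 0.2]
width: 0.0005
```

Run:
```python
from h import *
st(.0939,.0950,.0785,26)
im=camera("wrist")[:,:,::-1];cv2.imwrite("pics/w6.png",im)
print(proj("wrist",j2w((.0764,.131,.119))).round(1),proj("wrist",j2w((.0764,.131,.087))).round(1),proj("wrist",j2w((0,.0937,.09))).round(1))
```

```text
t15.65 world [ 0.5625 -0.0423  0.1614] jig [0.095  0.0926 0.1614] yaw_j 25.7 tilt [-0. -0. -1.] Fjig [-0.51  0.41] 0.23 w 0.0005 q [ 0.52  0.29 -0.62  1.66  0.18  1.24 -1.13]
tool shift [ 0.     -0.0026  0.0829] dist 0.0829
turn rz -0.005277764735076185
[319.1 148.8] [319.4 143.4] [207.2 144.6]
```

View pics/w6.png

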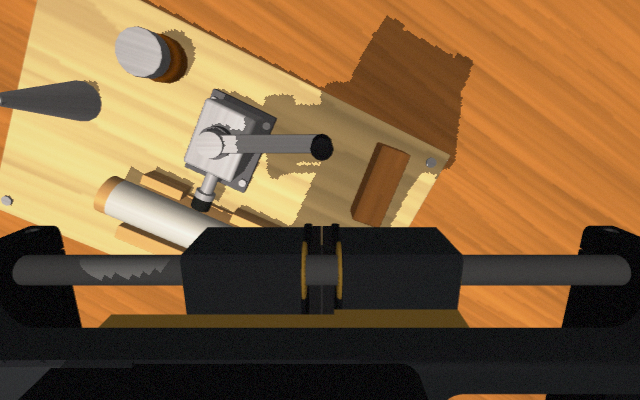

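The wrist view shows the knob at (321,147), predicted (319,149), and the pivot at (210,141). The lever is in line with the tool's x, so the tool's -y is the push direction. The pipe is still forward in the channel. I'll go down beside the knob and approach.

>>> step_arm(commands=[[0,-0.0025,0.02,0,0,-0.005],[0,0,0.025,0,0,0],[0,0,0.025,0,0,0],[0,0,0.013,0,0,0],[0,0,0,0,0,0],[0,-0.005,0,0,0,0],[0,-0.005,0,0,0,0],[0,-0.005,0,0,0,0],[0,0,0,0,0,0]])

```text
time: 16.6
ee_pos: [0.5782, -0.032, 0.0794]
eef_rot: [0.881, -0.473, 0.001, -0.0]
ft_force: [0.4, 0.9, 0.0]
width: 0.0007
```

```bash
cat >> h.py <<'E'
O=np.array([0,.0937])
def arc():
    s=read_state();p=w2j(s["ee_pos"]);R=Ro.from_quat(s["eef_rot"]).as_matrix()
    r=p[:2]-O;yaw=np.arctan2(R[1,0],R[0,0])-th
    c,sn=np.cos(yaw),np.sin(yaw);F=s["ft_force"];f=R.T@F
    print("t%.2f z%.4f yaw %.1f radial %.4f tang %.4f"%(s["time"],p[2],np.degrees(yaw),c*r[0]+sn*r[1],-sn*r[0]+c*r[1]),"F radial %.1f push %.1f z %.1f"%(f[0],f[1],F[2]),"q",s["joint_positions"].round(2))
E
python3 -c "
from h import *
arc()"
```

```text
t16.60 z0.0794 yaw 26.2 radial 0.0849 tang -0.0242 F radial -0.5 push -0.8 z 0.0 q [ 0.47  0.4  -0.6   1.71  0.25  1.1  -1.19]
```

>>> step_arm(commands=[[0,-0.002,0,0,0,0],[0,-0.002,0,0,0,0],[0,-0.002,0,0,0,0],[0,-0.002,0,0,0,0],[0,-0.002,0,0,0,0]])

```text
time: 17.1
ee_pos: [0.5855, -0.0275, 0.0786]
eef_rot: [0.881, -0.474, -0.0, 0.0]
ft_force: [-1.1, -0.2, 0.9]
width: 0.0005
```

```bash
python3 -c "
from h import *
arc()"
```

```text
t17.10 z0.0786 yaw 26.2 radial 0.0851 tang -0.0155 F radial -0.4 push 1.0 z 0.9 q [ 0.45  0.42 -0.59  1.69  0.26  1.11 -1.21]
```

>>> step_arm(commands=[[0.0004,-0.0026,0,0,0,-0.03],[0.0004,-0.0026,0,0,0,-0.03],[0.0004,-0.0026,0,0,0,-0.03],[0.0004,-0.0026,0,0,0,-0.03],[0.0004,-0.0026,0,0,0,-0.03],[0.0004,-0.0026,0,0,0,-0.03],[0.0004,-0.0026,0,0,0,-0.03],[0.0004,-0.0026,0,0,0,-0.03]])

```text
time: 17.9
ee_pos: [0.6038, -0.0168, 0.0787]
eef_rot: [0.931, -0.364, 0.0, 0.0]
ft_force: [-0.8, -3.0, 1.0]
width: 0.0003
```

```bash
python3 -c "
from h import *
arc()"
```

```text
t17.90 z0.0787 yaw 40.1 radial 0.0851 tang -0.0153 F radial 1.5 push 2.7 z 1.0 q [ 0.45  0.47 -0.63  1.64  0.3   1.13 -1.  ]
```

Following the arc well, with a push of 2.7 N. I'll carry on.

>>> step_arm(commands=[[0.0004,-0.0026,0,0,0,-0.03],[0.0004,-0.0026,0,0,0,-0.03],[0.0004,-0.0026,0,0,0,-0.03],[0.0004,-0.0026,0,0,0,-0.03],[0.0004,-0.0026,0,0,0,-0.03],[0.0004,-0.0026,0,0,0,-0.03],[0.0004,-0.0026,0,0,0,-0.03],[0.0004,-0.0026,0,0,0,-0.03],[0.0004,-0.0026,0,0,0,-0.03],[0.0004,-0.0026,0,0,0,-0.03]])

```text
time: 18.9
ee_pos: [0.6219, 0.0014, 0.0786]
eef_rot: [0.975, -0.221, 0.0, 0.001]
ft_force: [-0.4, -6.5, 1.6]
width: 0.0004
```

```bash
python3 -c "
from h import *
arc()"
```

```text
t18.90 z0.0786 yaw 57.2 radial 0.0853 tang -0.0155 F radial 2.4 push 6.0 z 1.6 q [ 0.44  0.52 -0.68  1.59  0.35  1.16 -0.76]
```

>>> step_arm(commands=[[0.0004,-0.0026,0,0,0,-0.03],[0.0004,-0.0026,0,0,0,-0.03],[0.0004,-0.0026,0,0,0,-0.03],[0.0004,-0.0026,0,0,0,-0.03],[0.0004,-0.0026,0,0,0,-0.03],[0.0004,-0.0026,0,0,0,-0.03],[0.0004,-0.0026,0,0,0,-0.03],[0.0004,-0.0026,0,0,0,-0.03],[0.0004,-0.0026,0,0,0,-0.03]])

```text
time: 19.8
ee_pos: [0.633, 0.0217, 0.0787]
eef_rot: [0.996, -0.088, 0.0, 0.001]
ft_force: [0.3, -7.9, 1.0]
width: 0.0007
```

```bash
cat >> h.py <<'E'
def dark(tag):
    im=camera("wrist")[:,:,::-1];cv2.imwrite(f"pics/{tag}.png",im)
    g=im[150:224,270:370].max(2)<45
    ys,xs=np.nonzero(g);print("dark px above box:",g.sum(), (xs.mean()+270,ys.min()+150) if g.sum() else "")
E
python3 -c "
from h import *
arc();dark('d1')"
```

```text
t19.80 z0.0787 yaw 72.6 radial 0.0855 tang -0.0156 F radial 1.7 push 7.7 z 1.0 q [ 0.43  0.56 -0.73  1.56  0.39  1.18 -0.55]
dark px above box: 684 (np.float64(321.60818713450294), np.int64(198))
```

>>> step_arm(commands=[[0.0004,-0.0026,0,0,0,-0.03],[0.0004,-0.0026,0,0,0,-0.03],[0.0004,-0.0026,0,0,0,-0.03]])

```text
time: 20.15
ee_pos: [0.6355, 0.0295, 0.0787]
eef_rot: [0.999, -0.043, 0.0, 0.001]
ft_force: [1.6, -7.9, 1.8]
width: 0.0007
```

>>> step_arm(commands=[[0.0004,-0.0026,0,0,0,-0.03],[0.0004,-0.0026,0,0,0,-0.03]])

```text
time: 20.35
ee_pos: [0.6367, 0.0351, 0.0788]
eef_rot: [1.0, -0.013, 0.0, 0.001]
ft_force: [1.5, -6.3, 0.7]
width: 0.0006
```

```bash
python3 -c "
from h import *
arc();dark('d2')"
```

```text
t20.35 z0.0788 yaw 81.3 radial 0.0856 tang -0.0149 F radial 1.6 push 6.2 z 0.7 q [ 0.43  0.58 -0.76  1.54  0.42  1.19 -0.43]
dark px above box: 701 (np.float64(321.58630527817405), np.int64(197))
```

>>> step_arm(commands=[[0.0004,-0.0026,0,0,0,-0.03],[0.0004,-0.0026,0,0,0,-0.03],[0.0004,-0.0026,0,0,0,-0.03]])

```text
time: 20.7
ee_pos: [0.6379, 0.0437, 0.0788]
eef_rot: [0.999, 0.033, 0.001, -0.0]
ft_force: [2.0, -3.5, 0.5]
width: 0.0003
```

```bash
python3 -c "
from h import *
arc();dark('d3')"
```

```text
t20.70 z0.0788 yaw 86.5 radial 0.0856 tang -0.0139 F radial 1.8 push 3.6 z 0.5 q [ 0.43  0.58 -0.78  1.54  0.43  1.19 -0.36]
dark px above box: 708 (np.float64(321.50564971751413), np.int64(197))
```

>>> step_arm(commands=[[0.0004,-0.0026,0,0,0,-0.03],[0.0004,-0.0026,0,0,0,-0.03]])

```text
time: 20.95
ee_pos: [0.6378, 0.0496, 0.0788]
eef_rot: [0.998, 0.063, 0.0, -0.0]
ft_force: [2.0, -2.0, -0.6]
width: 0.0002
```

```bash
python3 -c "
from h import *
arc();dark('d4')"
```

```text
t20.95 z0.0788 yaw 89.9 radial 0.0852 tang -0.0133 F radial 1.7 push 2.2 z -0.6 q [ 0.43  0.59 -0.79  1.54  0.44  1.2  -0.31]
dark px above box: 726 (np.float64(322.11707988980714), np.int64(196))
```

>>> step_arm(commands=[[0.0002,-0.0026,0,0,0,-0.03],[0.0002,-0.0026,0,0,0,-0.03]])

```text
time: 21.2
ee_pos: [0.6373, 0.055, 0.0787]
eef_rot: [0.996, 0.093, 0.0, -0.0]
ft_force: [2.5, 0.2, 0.2]
width: 0.0003
```

```bash
python3 -c "
from h import *
arc();dark('d5')"
```

```text
t21.20 z0.0787 yaw 93.4 radial 0.0848 tang -0.0130 F radial 2.5 push 0.3 z 0.2 q [ 0.43  0.59 -0.8   1.54  0.44  1.2  -0.27]
dark px above box: 740 (np.float64(323.05), np.int64(196))
```

>>> step_arm(commands=[[0.0002,-0.0026,0,0,0,-0.03],[0,0,0,0,0,0]])

```text
time: 21.45
ee_pos: [0.6366, 0.0576, 0.0785]
eef_rot: [0.994, 0.107, -0.0, -0.0]
ft_force: [0.2, 0.8, -0.0]
width: 0.0005
```

```bash
python3 -c "
from h import *
arc();dark('d6')"
```

```text
t21.45 z0.0785 yaw 95.1 radial 0.0842 tang -0.0128 F radial 0.4 push -0.7 z -0.0 q [ 0.42  0.6  -0.81  1.54  0.45  1.2  -0.24]
dark px above box: 879 (np.float64(323.8703071672355), np.int64(192))
```

>>> step_arm(commands=[[0,0,0,0,0,0],[0,0,0,0,0,0],[0,0,0,0,0,0]])

```text
time: 21.8
ee_pos: [0.6371, 0.0567, 0.0787]
eef_rot: [0.994, 0.106, -0.0, 0.0]
ft_force: [0.1, 0.0, -0.1]
width: 0.0004
```

```bash
python3 -c "
from h import *
arc();dark('d7')"
```

```text
t21.80 z0.0787 yaw 94.9 radial 0.0845 tang -0.0136 F radial 0.1 push 0.0 z -0.1 q [ 0.43  0.6  -0.8   1.54  0.45  1.2  -0.24]
dark px above box: 947 (np.float64(323.25659978880674), np.int64(190))
```

>>> step_arm(commands=[[0,0.002,0,0,0,0],[0,0.002,0,0,0,0],[0,0.002,0,0,0,0],[0,0.004,0,0,0,0],[0,0.005,0,0,0,0],[0,0,0,0,0,0]])

```text
time: 22.45
ee_pos: [0.6405, 0.0408, 0.0786]
eef_rot: [0.994, 0.106, -0.0, 0.0]
ft_force: [0.1, -0.4, -0.5]
width: 0.0009
```

```bash
python3 -c "
from h import *
arc();dark('d8')
im=cv2.imread('pics/d8.png');cv2.imwrite('pics/d8c.png',im[:260])
"
```

```text
t22.45 z0.0786 yaw 94.8 radial 0.0846 tang -0.0298 F radial -0.0 push 0.4 z -0.5 q [ 0.45  0.6  -0.8   1.53  0.45  1.2  -0.22]
dark px above box: 980 (np.float64(324.42755102040815), np.int64(159))
```

View pics/d8c.png

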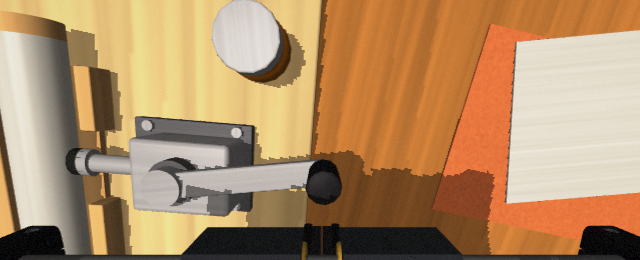

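The lever has stayed thrown with the finger 16 mm back and the forces at zero: the knob is at (323,180), the pad at (80,161) touching the pipe. I'll lift clear and check for rest and pipe position.

>>> step_arm(commands=[[0,0.005,0,0,0,0],[0,0,-0.01,0,0,0],[0,0,-0.03,0,0,0],[0,0,-0.04,0,0,0],[0,0,-0.04,0,0,0],[0,0,0,0,0,0],[0,0,0,0,0,0],[0,0,0,0,0,0]])

```text
time: 23.3
ee_pos: [0.6409, 0.037, 0.198]
eef_rot: [0.994, 0.106, -0.001, 0.0]
ft_force: [-0.1, -0.0, 0.3]
width: 0.0001
```

Run:
```python
from h import *
arc()
def W():
    im=camera("wrist")[:,:,::-1];g=(im.max(2)<45).astype(np.uint8)[:222]
    n,l,s,c=cv2.connectedComponentsWithStats(g)
    return im,[(s[i,4],w2j(onz("wrist",c[i],.119)).round(4)) for i in range(1,n) if 150<s[i,4]<3000]
im,a=W();print(a);cv2.imwrite("pics/f1.png",im)
hs=cv2.cvtColor(im.copy(),cv2.COLOR_BGR2HSV)
v=[]
for x in np.arange(-.13,-.06,.001):
    u=proj("wrist",j2w((x,0.004,.06))).round().astype(int)
    if 0<=u[0]<640 and 0<=u[1]<222:v.append((round(float(x),3),int(hs[u[1],u[0],1])))
print(v[::2])
```

```text
t23.30 z0.1980 yaw 94.9 radial 0.0841 tang -0.0336 F radial -0.1 push 0.0 z 0.3 q [ 0.47  0.51 -0.84  1.39  0.38  1.41 -0.16]
[(np.int32(198), array([-0.0143,  0.179 ,  0.119 ]))]
[(-0.117, 119), (-0.115, 117), (-0.113, 119), (-0.111, 118), (-0.109, 117), (-0.107, 117), (-0.105, 117), (-0.103, 119), (-0.101, 116), (-0.099, 114), (-0.097, 117), (-0.095, 115), (-0.093, 118), (-0.091, 116), (-0.089, 116), (-0.087, 116), (-0.085, 118), (-0.083, 118), (-0.081, 148), (-0.079, 144), (-0.077, 142), (-0.075, 143), (-0.073, 137), (-0.071, 31), (-0.069, 31), (-0.067, 32), (-0.065, 30), (-0.063, 32), (-0.061, 30)]
```

The pipe's near end is at jig x≈-0.082, so the far end is about 17 mm inside the mouth. The knob is at rest at about 99°, a throw of about 73°. The arm is clear and reads no force, so I'm handing in.

```bash
python3 -c "
from h import *
s=read_state();print(np.abs(s['joint_vel']).max().round(4),s['ft_force'].round(2));print(close_job())"
```

```text
0.0062 [-0.36 -0.24 -1.51]
the job is handed in; nothing more can be done
None
```

The job is handed in; no verdict was reported. The pipe was pushed onto the hidden stop and held at about 8 N for roughly half a second. The knob was then pushed round until the lever went over centre, the push peaking at about 8 N and falling to zero.

**Last checks:**
- **Lever:** it stayed thrown, at about 73° from its start, after the finger backed 16 mm away and the arm lifted clear.
- **Pad:** it is seen against the pipe. I could not measure its pressing force.
- **Pipe:** its end is about 17 mm inside the hood's mouth.
- **Arm:** it stood at rest, clear of everything. One last force reading showed -1.5 N vertically; I took this as noise, since the readings before it were near zero.
- **Cone, block and jar:** the arm did not go near them. I did not re-measure their positions at the end.

**What disagreed:** the real fingertips sit about 14 mm behind the reported TCP, not 19 mm ahead as stated. My first push therefore passed over the pipe without touching it. I found the offset in two camera views and corrected for it.

I viewed 10 pictures, counting crops, as budgeted.

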